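Click the jig's sliding stop home and bring the phone housing up to it

ROBOT

A 6-joint arm with a two-finger parallel gripper is mounted at the origin on the work surface. World frame = base frame: x ahead of the robot, y to its left, z up, the work surface at z = 0. Lengths are in m, angles in degrees, forces in N, time in s.
With the tool pointing down it reaches from about 0.35 to 0.875 m from the base axis. Payload 4.2 kg.
Tool frame: the origin (TCP) lies at the very end of the fingers, on their centre line; the grasp point (between the pads) lies 19 mm behind it; z points along the fingers, y is the line along which they close (so a half turn about z gives the same grasp; the last joint's range is limited). The gripper opens to 87 mm and grips with 3 to 60 N. Pads are 19 mm wide; open, the fingers measure 117 mm over their backs; the gripper's body (75 mm by 190 mm) begins 51 mm behind the grasp point.
Start: joints at [-56.173, 22.042, 0.453, 0, -68.411, -14.817], TCP at [0.204, -0.591, 0.223] pointing down, gripper open.
Joint ranges: [-179.83, 179.83], [-69.29, 118.12], [-61.27, 80.66], [-181.25, 117.63], [-171.15, -9.14], [-177.46, 177.46]. Speed limits (degrees/s): [159.86, 159.86, 180, 180, 180, 180].

INTERFACE

Orientations are given as a 3x3 rotation matrix whose columns are the frame's x, y, z axes.
In Python, from station import sense, optics, r gives the robot as it stands. The module is installed in compiled form; this text tells all that it offers.
- The arm moves only by the shell command python3 -m pendant 'ROWS' [OPENING]. ROWS is JSON, a list that holds one entry, the list of rows, each a list of 4 numbers: the shift along the tool's x, y, z normalised to -1 to 1, where 1 is 100 mm, then the turn about the tool's z normalised to -1 to 1, where 1 is 2 rad. A call has 1 to 8 rows; each row is the pose to reach, as a shift and turn from the pose commanded when the call began, along the tool's axes at that moment; what a row does not reach only later rows make up. A row lasts 1/10 s, in which the tool goes at most 50 mm and 8.59 degrees, less where a joint would pass 70% of its speed; a pose out of reach is approached as far as the arm can. A call with a number of a shift or a turn outside -1 to 1 is refused whole. A call with a gripper value outside its range is refused whole. OPENING is the closure, from 0 (fully open) to 1 (shut), set as the call begins (- or left out, the last holds). The fingers move at their own pace and stop on an object; the grip force is fixed at half the most. Time passes only in rows, so rows that repeat a pose let the fingers close. It gives the time, the measured TCP pose, the force, the opening and the grip force at its end, in the units of the state.
- sense(): the state, without advancing time (a new reading comes with each control period).
- optics.capture(name): name is "scene" or "top"; returns the picture (420x560x3 uint8, red, green, blue); there is no depth.
- optics.get_calibration(name): a dict with "camera_matrix" (3x3 intrinsics, pixels), "camera_from_world" (4x4, takes a point from world to camera coordinates). Camera axes: x right, y down, z forward; pixel columns grow to the right and rows downward; lengths in m; the calibration is good to about 2 mm. A picture is of the moment at which its call begins. get_calibration takes no time and is no camera call.
- r.finish_job(): hands the job in; it is judged then, once.
The state is a dict: "time_s": time; "joints": joint angles; "joint_velocities": joint speeds; "effort": joint torques, N m; "tcp_pos": TCP position; "ee_rot": TCP orientation; "wrist_force": force on the tool from outside, world axes, zero at the start; "moment": the same for the moment, N m; "gripper_width": opening from 0.0 (shut) to 1.0 (fully open); "gripper_force": force on a finger pad.
Only numpy, scipy, OpenCV 4.12 (cv2) and the standard library are available. Lean on these libraries where they do the work, as an engineer would, in place of code of your own. Each camera call takes 0.05 s, during which the arm holds its last target. There are 200 camera calls.

TASK

Push the sliding stop of the repair jig along its rods, by its upright tab, until its spring plunger clicks into the notch between the two small ridges beside the rods, and do not run it on past the notch. Then gently push the cracked phone housing along the jig's grey bed until its long edge lies flush against the stop's cross bar, the stop still clicked in its notch. Only push: do not lift the housing, and leave the other things where they are.

Things in the scene. Friction and masses are not known exactly. Their poses are not given: they have to be found in the camera images.
- jig: aluminium repair jig fixed to the counter: plate 250 (x) x 380 (y) x 10 mm, origin at the centre of its underside. Its own y axis is the direction in which the stop slides towards the notch. A grey mat, the bed, its top 12 mm above the counter, covers x -47 to +119 mm, y -180 to +180 mm. Two steel rods run along y at x = -100 and -70 mm, 33 mm up, on posts (44 mm high) at y = -174 and +174 mm.
- stop (a joint): travel of the sliding stop along the jig's +y, in m, 0 to 0.24; starts between 0 and 0.03. The stop is an aluminium carriage (44 x 50 mm, its top 44 mm above the counter) on the two rods, with an upright steel tab on top and a long cross bar that reaches over the bed. It cannot be lifted off. Sliding it takes about 2 N. It stays where it is left.
- tab (a point): centre of the flat face of the upright tab that looks to the jig's -y, the face to push on. The tab is 34 mm wide (jig x), 10 mm thick (y) and rises from 44 to 72 mm above the counter; this point is 60 mm above it. Axes as the jig's.
- bar_face (a point): point on the cross bar's flat +y face, above the middle of the bed, 20.5 mm above the counter. The bar runs along the jig's x, from the carriage to 65 mm on the +x side of this point (77 mm of it over the bed on the -x side), 10 mm thick, from 13.5 to 27.5 mm above the counter. The point lies 43 mm further along +y than tab. Axes as the jig's.
- plunger (a point): centre of the round lower end (8 mm) of the stop's spring plunger, an upright steel barrel 12 mm wide on the carriage's -x side, 31 mm to the -x side of tab and 33 mm further along +y, 20 mm above the counter. Its small head on top rises while the end rides over a ridge. Axes as the jig's.
- notch (a point): middle of the notch, the valley between a low ridge (-y side) and a higher one on the dark steel strip along the -x side of the rods; its place varies. Axes as the jig's. The stop is home when the plunger is over it. The click: the push rises to 12 N about 9 mm short of home, dips as the stop snaps in, then rises steeply; 20 to 30 N forces it past; let go before, it springs home.
- housing: cracked black phone housing, an open shell, lying on the bed on the +y side of the stop, open side up, long side roughly along the jig's x; 150 (x) x 74 (y) x 10 mm, rim walls 3 mm, floor 3 mm, about 80 to 150 g, slides with about 1 N; over some 10 N it would push the stop back out of the notch. Origin at the centre of its underside, so its long edges are 37 mm to either side of it..
- vise: small grey bench vise fixed to the counter at the left, 120 x 95 x 98 mm, with steel handle; a bystander
- screw_cup: round aluminium cup for screws, 36 mm wide, 22 high, standing on the jig's bed at the start end, behind the bar; a bystander
- screwdriver: chrome screwdriver with an orange grip, 170 mm, lying on the counter between jig and robot; a bystander
- spatula: slim blue pry spatula, 168 mm long, 24 wide, lying on the counter beyond the jig; a bystander
- lifter: green suction cup lifter, 56 mm wide, 53 high, standing beyond the jig; a bystander
- bottle: small clear bottle with white cap, 48 mm wide, 110 high, to the right of the jig; a bystander
- battery: flat grey phone battery, 45 x 85 x 5 mm, right of the jig on the robot's side; a bystander
There are look-alikes about, which are no part of the job. Several things have the shape of the housing; the one meant has the colours described above.

How it is judged:
By the outcome, as a careful person would: the job done as asked, in the order asked, and still so for the second after the job is handed in, with the robot touching nothing.
It also fails if it takes over 51 s, if anything falls off the work surface, if the arm or the gripper's body presses on something with over 40 N, if the wrist force passes 120 N, or if a joint passes its speed limit or range.

## Working session

There is one attempt and no reset: what is moved stays moved. The work goes in short steps, Python scripts to look and compute and a shell command to move; the robot and the scene stay as the last step left them, time stands still between calls to the robot, and variables do not carry over. Pictures are saved under pics/ and viewed, at most 10 in all, crops included, and the job is handed in when it is done.

```bash
mkdir -p pics; python3 - <<'E'
from station import sense, optics, r
import cv2
for n in("scene","top"):
    im=optics.capture(n); cv2.imwrite(f"pics/{n}0.png",im[:,:,::-1])
    c=optics.get_calibration(n); print(n,c)
s=sense(); print(s)
E
```

```text
scene {'camera_matrix': array([[444.08804922,   0.        , 281.36298407],
       [  0.        , 444.08804922, 200.80943641],
       [  0.        ,   0.        ,   1.        ]]), 'camera_from_world': array([[ 0.85608711,  0.51679426, -0.00620865, -0.47724364],
       [ 0.4406302 , -0.73609172, -0.51382293, -0.19803105],
       [-0.27011087,  0.43714147, -0.85787379,  1.27147264],
       [ 0.        ,  0.        ,  0.        ,  1.        ]])}
top {'camera_matrix': array([[518.26424294,   0.        , 272.60622983],
       [  0.        , 518.26424294, 199.62835894],
       [  0.        ,   0.        ,   1.        ]]), 'camera_from_world': array([[ 0.01599813, -0.99985233, -0.0062758 ,  0.02805033],
       [-0.99266749, -0.01513042, -0.11992636,  0.53063879],
       [ 0.1198137 ,  0.00814838, -0.99276295,  1.65831584],
       [ 0.        ,  0.        ,  0.        ,  1.        ]])}
{'time_s': 0.1, 'joints': array([-5.61737787e+01,  2.20865628e+01,  3.87503457e-01, -2.54926647e-02,
       -6.84136824e+01, -1.48172575e+01]), 'joint_velocities': array([ 0.04218916, -0.06899223,  0.17996057,  0.11218305, -0.00320696,
       -0.03610875]), 'effort': array([-5.76483180e-04, -3.91690028e+01,  1.87935269e+01,  4.23193529e+00,
        1.34545035e-02, -7.89833803e-05]), 'tcp_pos': array([ 0.20341309, -0.59038757,  0.22156566]), 'ee_rot': array([[-9.45521027e-01, -3.25560167e-01, -7.51665083e-04],
       [-3.25561018e-01,  9.45519194e-01,  1.86492009e-03],
       [ 1.03570066e-04,  2.00803401e-03, -9.99997979e-01]]), 'wrist_force': array([ 0.36226254, -0.42385907, -0.38091599]), 'moment': array([ 0.00068414,  0.00553398, -0.01593184]), 'gripper_force': 0.0, 'gripper_width': 1.0000997522206976}
```

View pics/top0.png

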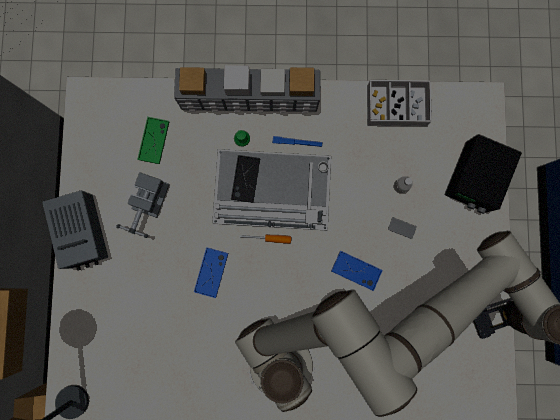

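View pics/scene0.png

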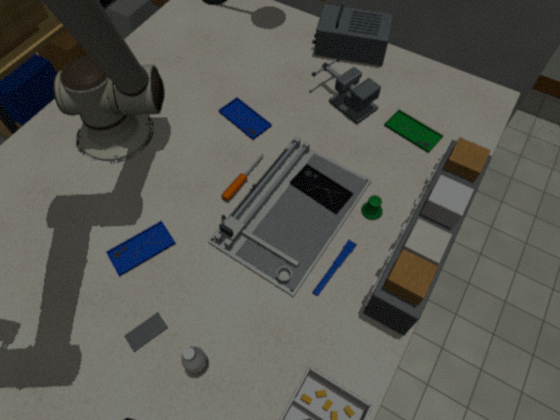

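The housing-shaped things in the top view are black on the bed (245,178), blue (211,272), blue (357,270) and green (153,140). I choose the black one on the bed. The stop's carriage is at about (313,215), at the right end, with its bar running up to (310,165).

```bash
python3 - <<'E'
import cv2
a=cv2.imread("pics/top0.png")[140:240,205:340]; a=cv2.convertScaleAbs(cv2.resize(a,None,fx=5.9,fy=5.9,interpolation=cv2.INTER_CUBIC),alpha=1.3)
cv2.imwrite("pics/topc.png",a)
b=cv2.imread("pics/scene0.png")[130:295,200:380]; b=cv2.convertScaleAbs(cv2.resize(b,None,fx=3.6,fy=3.6,interpolation=cv2.INTER_CUBIC),alpha=1.3)
cv2.imwrite("pics/scenec.png",b)
E
```

```text
(no output)
```

View pics/topc.png

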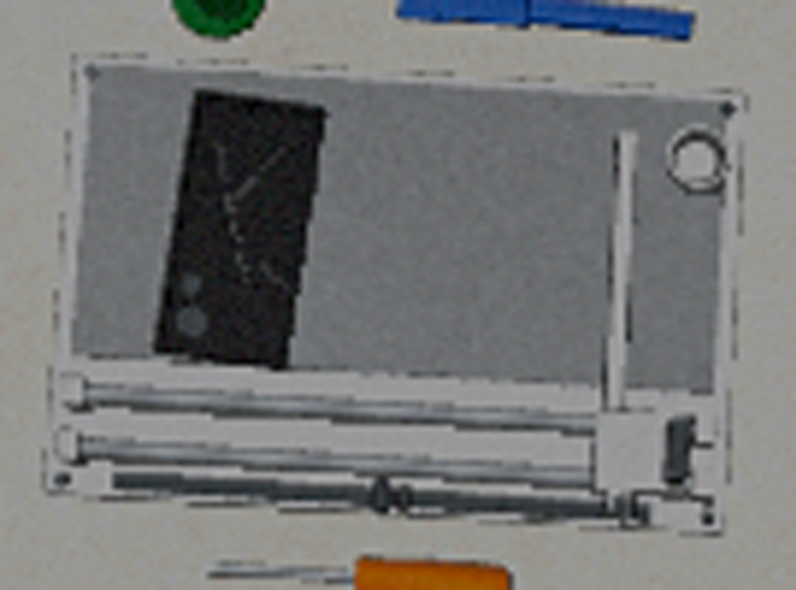

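View pics/scenec.png

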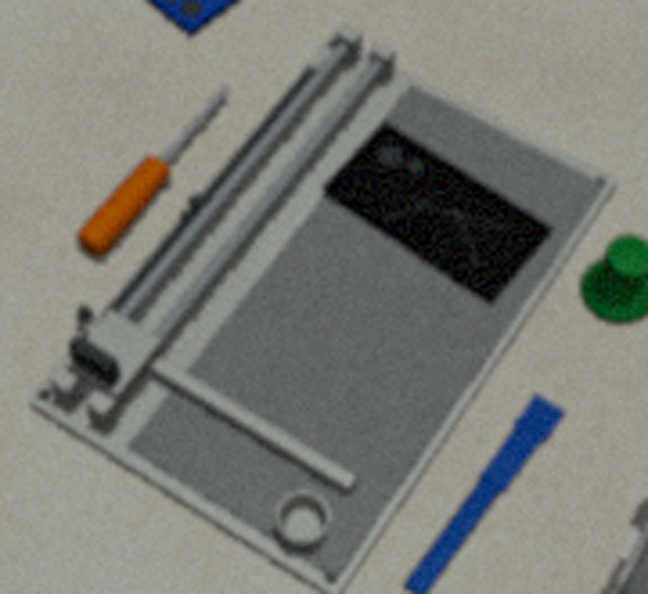

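The close crops (5.9x and 3.6x) show the black cracked housing at top crop (240,230). The dark tab is at about (680,450), the two ridges at (381,495) and (403,495), the plunger at about (632,512) and the cup at (697,160). Next I fit positions.

```bash
cat > h.py <<'E'
import numpy as np
from station import sense, optics
def ray(n,uv,z):
    c=optics.get_calibration(n);K=c["camera_matrix"];T=c["camera_from_world"];R=T[:3,:3];t=T[:3,3]
    o=-R.T@t;d=R.T@np.linalg.solve(K,[*uv,1]);return (o+d*(z-o[2])/d[2])
tc=lambda u,v:((u+.5)/5.9-.5+205,(v+.5)/5.9-.5+140)
sc=lambda u,v:((u+.5)/3.6-.5+200,(v+.5)/3.6-.5+130)
def jigfit(P,L):
    # P world xy, L local xy -> angle, origin
    a=P.mean(0);b=L.mean(0);u,s,vt=np.linalg.svd((P-a).T@(L-b));R=u@np.diag([1,np.linalg.det(u@vt)])@vt
    o=a-R@b;return R,o,P-(L@R.T+o)
E
python3 - <<'E'
from h import *
np.set_printoptions(precision=4,suppress=True)
L=np.array([[.125,.19],[.125,-.19],[-.125,.19],[-.125,-.19]])
Pt=np.array([ray("top",tc(*p),.01)[:2] for p in[(74,57),(747,95),(45,493),(721,534)]])
R,o,e=jigfit(Pt,L);print("top",o,np.degrees(np.arctan2(R[1,0],R[0,0])));print(e)
# scene: corners right(618,182)=+x+y ; bottom (338,594)= +x -y ; left (30,403)= -x-y
Ps=np.array([ray("scene",sc(*p),.01)[:2] for p in[(617,181),(338,595),(31,403)]])
R2,o2,e2=jigfit(Ps,L[[0,1,3]]);print("scene",o2,np.degrees(np.arctan2(R2[1,0],R2[0,0])));print(e2)
def loc(n,f,p,z):
    w=ray(n,f(*p),z)[:2]; RR,oo=(R,o); return w,RR.T@(w-oo)
for nm,p,z in[("tabtop NW",(667,418),.072),("tab NE",(695,418),.072),("tab SE",(692,485),.072),("ridgeL",(381,493),.018),("ridgeR",(403,495),.018),
 ("plung",(632,512),.05),("carrTL",(600,412),.044),("carrBL",(595,487),.044),("barTL",(620,132),.0275),("barBL",(610,405),.0275),("barTR",(637,132),.0275),
 ("H++",(195,90),.022),("H+-",(327,107),.022),("H--",(288,368),.022),("H-+",(155,352),.022),("cup",(697,160),.034)]:
    print(nm,*loc("top",tc,p,z))
for nm,p,z in[("s ridge",(197,203),.018),("H++",(550,231),.022),("H+-",(492,301),.022),("H--",(325,190),.022),("H-+",(385,124),.022),("tabtopmid",(97,350),.072),("bar end",(352,483),.0275),("plungerhead",(84,314),.055)]:
    print(nm,*loc("scene",sc,p,z))
E
```

```text
top [0.5675 0.0399] -2.552371995971409
[[-0.0011  0.0007]
 [-0.0005 -0.001 ]
 [ 0.0008 -0.0014]
 [ 0.0008  0.0017]]
scene [0.5693 0.0363] -2.338840028194335
[[-0.0006 -0.0025]
 [-0.0019  0.0018]
 [ 0.0025  0.0007]]
tabtop NW [ 0.493  -0.1075] [-0.0679 -0.1505]
tab NE [ 0.4932 -0.1225] [-0.067  -0.1655]
tab SE [ 0.457  -0.1211] [-0.1032 -0.1657]
ridgeL [0.4542 0.0465] [-0.1135  0.0016]
ridgeR [0.4533 0.0343] [-0.1139 -0.0107]
plung [ 0.4436 -0.0905] [-0.118  -0.1357]
carrTL [ 0.4985 -0.073 ] [-0.0639 -0.1158]
carrBL [ 0.4573 -0.0706] [-0.1051 -0.1153]
barTL [ 0.6577 -0.0838] [ 0.0956 -0.1196]
barBL [ 0.5042 -0.0795] [-0.0579 -0.122 ]
barTR [ 0.6578 -0.0933] [ 0.0962 -0.129 ]
H++ [0.6792 0.1548] [0.1065 0.1198]
H+- [0.6706 0.0804] [0.1012 0.0451]
H-- [0.5227 0.0993] [-0.0474  0.0574]
H-+ [0.5305 0.1735] [-0.0429  0.1319]
cup [ 0.6412 -0.1263] [ 0.081  -0.1627]
s ridge [0.4513 0.0406] [-0.1161 -0.0044]
H++ [0.6805 0.1473] [0.1081 0.1123]
H+- [0.6716 0.0756] [0.1024 0.0403]
H-- [0.526  0.0953] [-0.0439  0.0536]
H-+ [0.5344 0.1683] [-0.0387  0.1268]
tabtopmid [ 0.4788 -0.1148] [-0.0817 -0.1584]
bar end [ 0.6574 -0.0931] [ 0.0957 -0.1289]
plungerhead [ 0.4493 -0.0907] [-0.1123 -0.1357]
```

```bash
cat >> h.py <<'E'
th=np.radians(-2.5);J=np.array([[np.cos(th),-np.sin(th)],[np.sin(th),np.cos(th)]]);JO=np.array([.568,.0385])
def goal(lx,ly,z):
    s=sense();R=s["ee_rot"];p=s["tcp_pos"];w=np.r_[JO+J@[lx,ly],z]
    X=J[:,1]; d=np.degrees(np.arctan2(X[1],X[0])-np.arctan2(R[1,0],R[0,0])); d=(d+90)%180-90
    print("t%.2f"%s["time_s"],"local",(J.T@(p[:2]-JO)).round(4),"z%.4f"%p[2],"world goal",w.round(4),"shift",(R.T@(w-p)*10).round(3),"turn",round(-np.radians(d)/2,3),"F_jig",(J.T@s["wrist_force"][:2]).round(2),"Fz",s["wrist_force"][2].round(2),"grip",s["gripper_width"].round(3),"j",s["joints"].round(0))
E
python3 -c "
from h import *
goal(-.085,-.205,.16)"
```

```text
Traceback (most recent call last):
  File "h.py", line 16, in goal
    print("t%.2f"%s["time_s"],"local",(J.T@(p[:2]-JO)).round(4),"z%.4f"%p[2],"world goal",w.round(4),"shift",(R.T@(w-p)*10).round(3),"turn",round(-np.radians(d)/2,3),"F_jig",(J.T@s["wrist_force"][:2]).round(2),"Fz",s["wrist_force"][2].round(2),"grip",s["gripper_width"].round(3),"j",s["joints"].round(0))
                                                                                                                                                                                                                                                           ^^^^^^^^^^^^^^^^^^^^^^^^
AttributeError: 'float' object has no attribute 'round'
```

```bash
sed -i 's/s\["gripper_width"\].round(3)/round(float(s["gripper_width"]),3)/;s/s\["wrist_force"\]\[2\].round(2)/round(float(s["wrist_force"][2]),2)/' h.py
python3 -c "
from h import *
goal(-.085,-.205,.16)"
```

```text
t0.10 local [-0.3368 -0.6442] z0.2216 world goal [ 0.4741 -0.1626  0.16  ] shift [-3.953  3.162  0.622] turn -0.598 F_jig [ 0.38 -0.41] Fz -0.38 grip 1.0 j [-56.  22.   0.  -0. -68. -15.]
```

```bash
python3 -m pendant '[[[-0.35,0.3,0,0],[-0.7,0.55,0,0],[-1,0.8,0,0]]]' 1; python3 -m pendant '[[[-0.35,0.3,0,0],[-0.7,0.55,0,0],[-1,0.8,0,0]]]'; python3 -m pendant '[[[-0.35,0.3,0,0],[-0.7,0.55,0,0],[-1,0.8,0,0]]]';python3 -m pendant '[[[-0.1,0.1,0,-0.075],[-0.2,0.2,0,-0.15],[-0.3,0.25,0,-0.225],[-0.4,0.3,0,-0.3],[-0.5,0.4,0,-0.375],[-0.6,0.5,0,-0.45],[-0.8,0.6,0,-0.525],[-0.95,0.76,0,-0.598]]]'
python3 -c "
from h import *
goal(-.085,-.205,.16)"
```

```text
time_s: 0.4
tcp_pos: [0.2726, -0.4812, 0.2218]
ee_rot: [[-0.946, -0.325, -0.001], [-0.325, 0.946, 0.001], [0.0, 0.001, -1.0]]
wrist_force: [1.0, -0.1, -0.4]
gripper_width: 0.81
gripper_force: 0.0
time_s: 0.7
tcp_pos: [0.3413, -0.3727, 0.2223]
ee_rot: [[-0.945, -0.326, -0.0], [-0.326, 0.945, 0.0], [0.0, 0.0, -1.0]]
wrist_force: [0.1, -0.1, 0.6]
gripper_width: 0.543
gripper_force: 0.0
time_s: 1.0
tcp_pos: [0.4097, -0.2644, 0.2224]
ee_rot: [[-0.945, -0.326, -0.0], [-0.326, 0.945, 0.0], [0.0, 0.0, -1.0]]
wrist_force: [0.5, -1.5, -0.2]
gripper_width: 0.265
gripper_force: 0.0
time_s: 1.8
tcp_pos: [0.4746, -0.163, 0.2221]
ee_rot: [[-0.038, -0.999, -0.001], [-0.999, 0.038, 0.0], [0.0, 0.001, -1.0]]
wrist_force: [0.2, 0.1, -0.1]
gripper_width: 0.01
gripper_force: 0.0
t1.80 local [-0.0845 -0.2054] z0.2221 world goal [ 0.4741 -0.1626  0.16  ] shift [-0.004  0.004  0.621] turn 0.003 F_jig [0.17 0.06] Fz -0.1 grip 0.01 j [ -0.  10. -16.  -0. -64.  -2.]
```

```bash
python3 -m pendant '[[[0,0,0.4,0],[0,0,0.8,0],[0,0,1,0]]]'; python3 -m pendant '[[[0,0,0.4,0],[0,0,0.7,0.003],[0,0,0.7,0.003]]]';python3 -m pendant '[[[-0.1,0,0,0],[-0.2,0,0,0],[-0.25,0,0,0],[-0.25,0,0,0]]]'
python3 - <<'E'
from h import *
import cv2
goal(-.085,-.175,.052)
b=optics.capture("scene")[130:295,200:380,::-1]; b=cv2.convertScaleAbs(cv2.resize(b,None,fx=3.6,fy=3.6,interpolation=cv2.INTER_CUBIC),alpha=1.3)
cv2.imwrite("pics/s1.png",b)
E
```

```text
time_s: 2.1
tcp_pos: [0.4717, -0.1628, 0.1191]
ee_rot: [[-0.043, -0.999, -0.006], [-0.999, 0.043, 0.001], [-0.001, 0.006, -1.0]]
wrist_force: [-0.8, -0.1, 0.4]
gripper_width: 0.005
gripper_force: 0.0
time_s: 2.4
tcp_pos: [0.4704, -0.1632, 0.0487]
ee_rot: [[-0.05, -0.999, -0.01], [-0.999, 0.05, 0.001], [-0.0, 0.01, -1.0]]
wrist_force: [-1.1, 0.8, -1.0]
gripper_width: 0.005
gripper_force: 0.0
time_s: 2.8
tcp_pos: [0.4763, -0.1375, 0.054]
ee_rot: [[-0.047, -0.999, 0.003], [-0.999, 0.047, 0.0], [-0.0, -0.003, -1.0]]
wrist_force: [-0.0, 0.0, -0.8]
gripper_width: 0.004
gripper_force: 0.0
t2.80 local [-0.0839 -0.1798] z0.0540 world goal [ 0.4754 -0.1326  0.052 ] shift [-0.048  0.011  0.02 ] turn -0.002 F_jig [-0.01  0.05] Fz -0.77 grip 0.004 j [  3.  21. -30.   0. -39.  -5.]
```

View pics/s1.png

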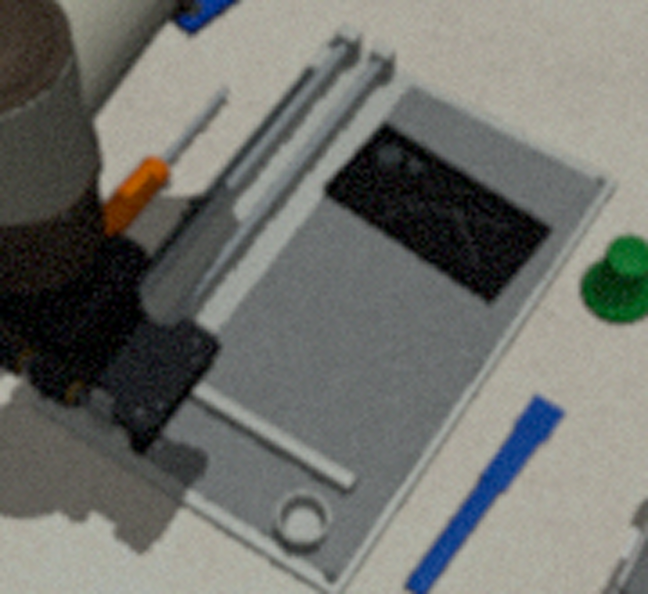

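The gripper is behind the tab, and the bar (its end at (352,483)) has not moved.

```bash
for i in 1 2 3 4; do :; done
python3 -m pendant '[[[-0.03,0,0,0],[-0.06,0,0,0]]]' | grep force:; python3 -m pendant '[[[-0.03,0,0,0],[-0.06,0,0,0]]]'| grep force:;python3 -m pendant '[[[-0.06,0,0,0],[-0.12,0,0,0],[-0.2,0,0,0],[-0.28,0,0,0],[-0.36,0,0,0],[-0.4,0,0,0]]]'
python3 -c "
from h import *
goal(-.085,-.062,.054)"
```

```text
wrist_force: [-0.3, 0.1, -1.5]
gripper_force: 0.0
wrist_force: [-0.7, -1.5, 1.9]
gripper_force: 0.8
time_s: 3.85
tcp_pos: [0.4779, -0.0856, 0.0525]
ee_rot: [[-0.048, -0.999, -0.0], [-0.999, 0.048, 0.0], [-0.0, 0.0, -1.0]]
wrist_force: [0.3, -1.5, 1.5]
gripper_width: 0.003
gripper_force: 0.8
t3.85 local [-0.0846 -0.1279] z0.0525 world goal [ 0.4804 -0.0197  0.054 ] shift [-0.659  0.007 -0.015] turn -0.002 F_jig [ 0.38 -1.44] Fz 1.46 grip 0.003 j [  9.  20. -31.  -0. -38. -12.]
```

```bash

python3 -m pendant '[[[-0.08,0,0,0],[-0.16,0,0,0],[-0.24,0,0,0],[-0.32,0,0,0],[-0.4,0,0,0],[-0.45,0,0,0],[-0.5,0,0,0],[-0.5,0,0,0]]]'
python3 - <<'E'
from h import *
import cv2
goal(-.085,-.062,.054)
for n,(a,b,c,d),k in(("scene",(130,295,200,380),3.6),("top",(140,240,205,340),5.9)):
    im=optics.capture(n)[a:b,c:d,::-1]; cv2.imwrite(f"pics/{n}2.png",cv2.convertScaleAbs(cv2.resize(im,None,fx=k,fy=k,interpolation=cv2.INTER_CUBIC),alpha=1.3))
E
```

```text
time_s: 4.65
tcp_pos: [0.4807, -0.0358, 0.0525]
ee_rot: [[-0.048, -0.999, 0.001], [-0.999, 0.048, 0.001], [-0.001, -0.001, -1.0]]
wrist_force: [-0.7, -0.1, -0.0]
gripper_width: 0.006
gripper_force: 0.0
t4.65 local [-0.084 -0.078] z0.0525 world goal [ 0.4804 -0.0197  0.054 ] shift [-0.16   0.011 -0.015] turn -0.002 F_jig [-0.74 -0.13] Fz -0.01 grip 0.006 j [ 15.  20. -32.  -0. -38. -18.]
```

View pics/top2.png

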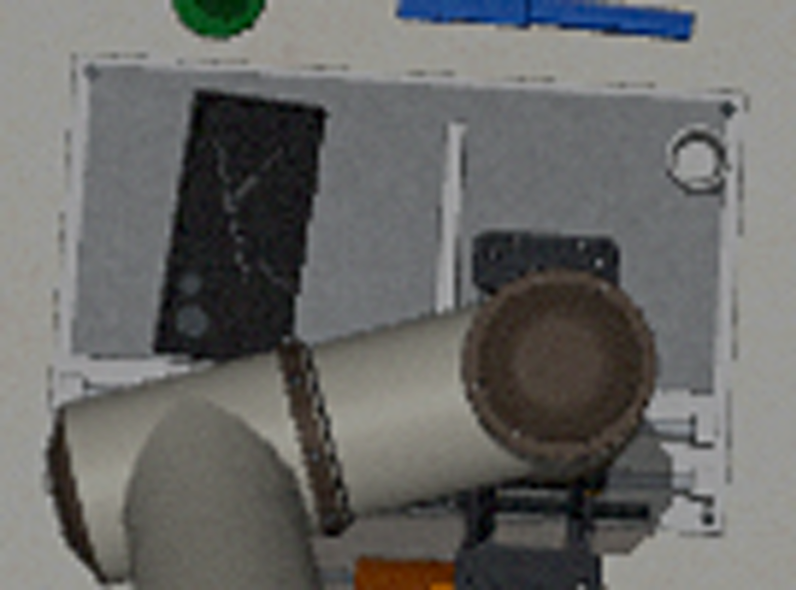

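The bar's left edge is now at about x=447 at the top, so the stop has travelled about 94 mm and roughly 31 mm remain. From here I advance in small steps.

```bash

python3 -m pendant '[[[-0.05,0,0,0],[-0.1,0,0,0],[-0.14,0,0,0],[-0.14,0,0,0]]]' | grep -E "tcp|wrist"
python3 -m pendant '[[[-0.02,0,0,0],[-0.02,0,0,0]]]' | grep -E "tcp|wrist"
python3 -m pendant '[[[-0.02,0,0,0],[-0.02,0,0,0]]]' | grep -E "tcp|wrist"
python3 -m pendant '[[[-0.02,0,0,0],[-0.02,0,0,0]]]' | grep -E "tcp|wrist"
```

```text
tcp_pos: [0.4811, -0.022, 0.0525]
wrist_force: [-1.0, -0.4, -0.2]
tcp_pos: [0.4811, -0.0204, 0.0526]
wrist_force: [-0.1, 0.0, 0.1]
tcp_pos: [0.4812, -0.0186, 0.0526]
wrist_force: [-0.4, -1.5, 0.2]
tcp_pos: [0.4813, -0.0173, 0.0526]
wrist_force: [1.6, -4.6, -0.3]
```

```bash
for i in 1; do
python3 -m pendant '[[[-0.01,0,0,0],[-0.01,0,0,0]]]' | grep -E "tcp|wrist"
python3 -m pendant '[[[-0.01,0,0,0],[-0.01,0,0,0]]]' | grep -E "tcp|wrist"
done
```

```text
tcp_pos: [0.4813, -0.0163, 0.0526]
wrist_force: [3.3, -4.2, 0.3]
tcp_pos: [0.4814, -0.0149, 0.0526]
wrist_force: [0.1, -3.6, 0.5]
```

```bash

python3 -m pendant '[[[-0.01,0,0,0],[-0.01,0,0,0]]]' | grep -E "tcp|wrist"
```

```text
tcp_pos: [0.4815, -0.0132, 0.0525]
wrist_force: [1.1, -0.4, -0.8]
```

```bash
cat > bar.py <<'E'
from h import *
import cv2,sys
def bar(im):
    out=[]
    for v in(164,168,172):   # rows crossing the bar; bright bar on grey mat
        g=im[v-1:v+2,252:325].astype(float).mean((0,2)); g=g-np.median(g); g[g<12]=0
        g[:8]=0; k=g.argmax(); w=np.arange(max(k-4,0),k+5); w=w[w<len(g)]; u=252+(g[w]*w).sum()/g[w].sum()
        out.append((J.T@(ray("top",(u,v),.0275)[:2]-JO)))
    return np.array(out)
if __name__=="__main__":
    print(bar(cv2.imread("pics/top0.png")).round(4)); im=optics.capture("top"); cv2.imwrite("pics/top_now.png",im[:,:,::-1]); print(bar(im).round(4))
    goal(-.085,-.05,.052)
E
python3 bar.py
```

```text
[[ 0.0883 -0.1227]
 [ 0.0749 -0.1221]
 [ 0.0615 -0.1228]]
[[ 0.0811  0.0003]
 [ 0.0677  0.0003]
 [ 0.0543 -0.    ]]
t6.40 local [-0.0841 -0.0554] z0.0525 world goal [ 0.4809 -0.0077  0.052 ] shift [-0.054  0.009  0.005] turn -0.003 F_jig [-0.3  -0.24] Fz -0.03 grip 0.003 j [ 18.  20. -32.  -0. -38. -21.]
```

The bar's centre has travelled 122.7 mm. It sits about 8 mm ahead of the finger with the force dropped to zero, which looks like a snap-in. I retreat and look.

```bash

python3 -m pendant '[[[0.1,0,0,0],[0.1,0,0,0]]]'|grep wrist; python3 -m pendant '[[[0,0,-0.4,0],[0,0,-0.8,0],[0,0,-1,0]]]' 0 |grep tcp
python3 -m pendant '[[[-0.4,-0.4,0,0],[-0.8,-0.8,0,0],[-1,-1,0,0]]]' |grep tcp
python3 -m pendant '[[[-0.4,-0.1,0,0],[-0.8,-0.14,0,0],[-1,-0.14,0,0],[-1,-0.14,0,0]]]' |grep tcp
python3 - <<'E'
from h import *
import cv2
goal(.03,.168,.018)
b=optics.capture("scene"); cv2.imwrite("pics/s3full.png",b[:,:,::-1]);b=b[130:295,200:380,::-1]; b=cv2.convertScaleAbs(cv2.resize(b,None,fx=3.6,fy=3.6,interpolation=cv2.INTER_CUBIC),alpha=1.3)
cv2.imwrite("pics/s3.png",b)
E
python3 bar.py
```

```text
wrist_force: [-0.2, -0.5, -0.0]
tcp_pos: [0.4826, -0.0236, 0.1558]
tcp_pos: [0.5874, 0.0726, 0.1531]
tcp_pos: [0.6045, 0.1727, 0.1519]
t7.60 local [0.0306 0.1357] z0.1519 world goal [0.6053 0.205  0.018 ] shift [-0.323  0.006  1.339] turn -0.001 F_jig [ 0.33 -0.23] Fz 0.07 grip 0.833 j [ 31.  26.  -5.  -0. -60. -33.]
[[ 0.0883 -0.1227]
 [ 0.0749 -0.1221]
 [ 0.0615 -0.1228]]
[[0.0811 0.0003]
 [0.0677 0.0002]
 [0.0543 0.    ]]
t7.70 local [0.0302 0.1331] z0.1523 world goal [ 0.4809 -0.0077  0.052 ] shift [1.836 1.142 1.005] turn -0.003 F_jig [-0.17 -0.82] Fz 0.63 grip 0.923 j [ 30.  25.  -5.  -0. -60. -33.]
```

View pics/s3.png

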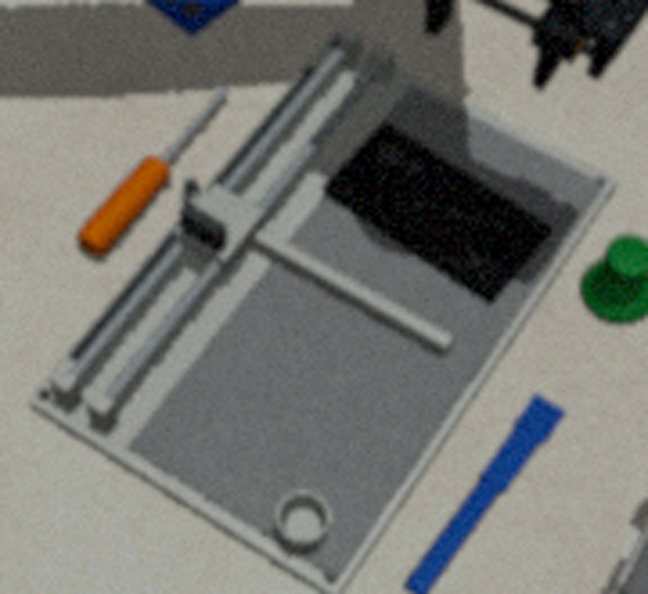

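The scene crop shows the carriage with its plunger, head at (190,187), at the ridges. The bar's end is at (450,342) and the housing hasn't moved. The stop stayed put after release, so I go on to the housing.

```bash

python3 -m pendant '[[[-0.35,0,0,0],[-0.35,0,0.4,0],[-0.35,0,0.8,0],[-0.35,0,0.9,0],[-0.35,0,0.9,0]]]' 0 |grep -E "tcp|wrist"
python3 -c "
from h import *
goal(.03,.168,.018)"
```

```text
tcp_pos: [0.6055, 0.2036, 0.0613]
wrist_force: [-0.7, -0.1, -0.4]
t8.20 local [0.0303 0.1665] z0.0613 world goal [0.6053 0.205  0.018 ] shift [-0.016  0.001  0.433] turn -0.003 F_jig [-0.66 -0.11] Fz -0.43 grip 1.002 j [ 33.  32.  -8.   0. -50. -36.]
```

```bash

python3 -m pendant '[[[0,0,0.2,0],[0,0,0.36,0],[0,0,0.4,0],[0,0,0.42,0],[0,0,0.43,0],[0,0,0.43,0]]]' |grep -E "tcp|wrist"
python3 -c "
from h import *
goal(.03,.148,.017)"
```

```text
tcp_pos: [0.6071, 0.2058, 0.0209]
wrist_force: [0.3, 0.7, -1.0]
t8.80 local [0.0318 0.1688] z0.0209 world goal [0.6044 0.1851 0.017 ] shift [0.208 0.017 0.038] turn -0.003 F_jig [0.31 0.7 ] Fz -1.03 grip 1.002 j [ 33.  35. -10.   0. -45. -36.]
```

```bash

python3 -m pendant '[[[0.03,0.01,0.04,0],[0.08,0.01,0.04,0],[0.14,0.01,0.04,0],[0.14,0.01,0.04,0]]]' |grep -E "tcp|wrist"
python3 -m pendant '[[[0.03,0,0,0],[0.06,0,0,0],[0.09,0,0,0],[0.12,0,0,0],[0.15,0,0,0],[0.18,0,0,0],[0.21,0,0,0],[0.24,0,0,0]]]' |grep -E "tcp|wrist"
python3 bar.py
```

```text
tcp_pos: [0.6045, 0.1906, 0.0156]
wrist_force: [0.4, -0.4, 0.8]
tcp_pos: [0.6035, 0.1675, 0.0156]
wrist_force: [0.2, 1.3, -0.2]
[[ 0.0883 -0.1227]
 [ 0.0749 -0.1221]
 [ 0.0615 -0.1228]]
[[ 0.0811  0.0003]
 [ 0.0677  0.0003]
 [ 0.0543 -0.    ]]
t10.05 local [0.0298 0.1299] z0.0156 world goal [ 0.4809 -0.0077  0.052 ] shift [ 1.806  1.138 -0.364] turn -0.003 F_jig [-0.53 -0.73] Fz -0.45 grip 1.0 j [ 30.  34. -13.   0. -43. -33.]
```

```bash

python3 -m pendant '[[[0.03,0,0,0],[0.06,0,0,0],[0.09,0,0,0],[0.12,0,0,0],[0.15,0,0,0],[0.18,0,0,0],[0.21,0,0,0],[0.24,0,0,0]]]' |grep -E "tcp|wrist"
python3 -m pendant '[[[0.02,0,0,0],[0.04,0,0,0],[0.06,0,0,0],[0.08,0,0,0],[0.08,0,0,0]]]' |grep -E "tcp|wrist"
python3 - <<'E'
from h import *
import cv2
goal(.03,.0895,.0156)
im=optics.capture("top")[140:240,205:340,::-1]; cv2.imwrite("pics/top4.png",cv2.convertScaleAbs(cv2.resize(im,None,fx=5.9,fy=5.9,interpolation=cv2.INTER_CUBIC),alpha=1.6))
E
```

```text
tcp_pos: [0.6024, 0.1434, 0.0156]
wrist_force: [0.7, 1.4, -0.1]
tcp_pos: [0.6018, 0.1353, 0.0155]
wrist_force: [-0.3, -0.0, 0.1]
t11.35 local [0.0295 0.0982] z0.0155 world goal [0.6019 0.1266 0.0156] shift [ 0.087 -0.005 -0.001] turn -0.003 F_jig [-0.26 -0.04] Fz 0.07 grip 0.994 j [ 28.  33. -14.   0. -43. -31.]
```

View pics/top4.png

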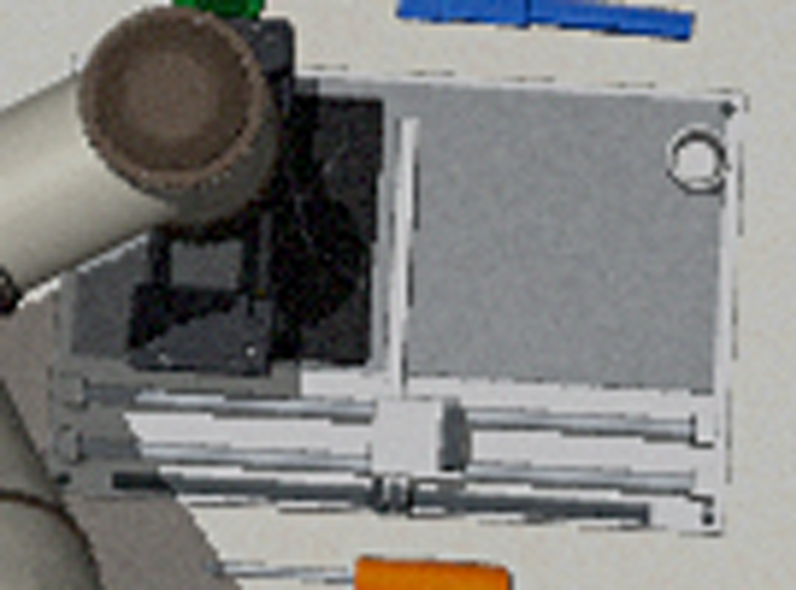

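The plunger sits at the ridges, crop (392,492). The housing is squared up with a gap of about 8 mm (x=383 to x=400).

```bash

python3 -m pendant '[[[0.02,0,0,0],[0.04,0,0,0],[0.06,0,0,0],[0.06,0,0,0]]]' |grep -E "tcp|wrist"
python3 -m pendant '[[[0.01,0,0,0],[0.01,0,0,0]]]' |grep -E "tcp|wrist"
python3 -m pendant '[[[0.01,0,0,0],[0.01,0,0,0]]]' |grep -E "tcp|wrist"
```

```text
tcp_pos: [0.6015, 0.1293, 0.0155]
wrist_force: [0.1, -0.4, 1.6]
tcp_pos: [0.6015, 0.1285, 0.0155]
wrist_force: [0.4, -0.4, 0.1]
tcp_pos: [0.6015, 0.1276, 0.0155]
wrist_force: [-0.1, 0.3, -0.2]
```

```bash

python3 -m pendant '[[[0.01,0,0,0],[0.01,0,0,0]]]' |grep -E "tcp|wrist"
```

```text
tcp_pos: [0.6015, 0.1266, 0.0155]
wrist_force: [-0.1, 0.2, -1.0]
```

```bash

python3 -m pendant '[[[0.01,0,0,0],[0.01,0,0,0]]]' |grep -E "wrist"
python3 - <<'E'
from h import *
import cv2
goal(.03,.0895,.0156)
im=optics.capture("top")[150:215,255:290,::-1]; cv2.imwrite("pics/top5.png",cv2.convertScaleAbs(cv2.resize(im,None,fx=9,fy=9,interpolation=cv2.INTER_CUBIC),alpha=2))
E
python3 bar.py | sed -n 4,6p
```

```text
wrist_force: [0.5, 0.6, -0.8]
t12.60 local [0.0296 0.0884] z0.0156 world goal [0.6019 0.1266 0.0156] shift [-0.011 -0.004 -0.   ] turn -0.003 F_jig [0.45 0.63] Fz -0.83 grip 1.003 j [ 27.  33. -14.   0. -42. -30.]
[[ 0.0811  0.0003]
 [ 0.0678 -0.0005]
 [ 0.0543  0.0001]]
```

View pics/top5.png

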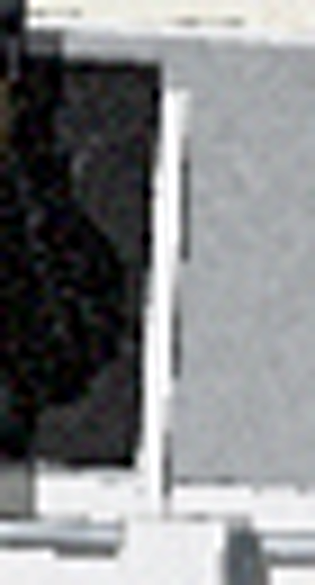

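The gap is only about 1–3 mm now, slightly wider at the carriage end. I keep stepping until the force rises.

```bash

python3 -m pendant '[[[0.01,0,0,0],[0.01,0,0,0]]]' |grep -E "wrist"
python3 -m pendant '[[[0.005,0,0,0],[0.005,0,0,0]]]' |grep -E "wrist"
python3 -m pendant '[[[0.005,0,0,0],[0.005,0,0,0]]]' |grep -E "tcp|wrist"
```

```text
wrist_force: [0.5, 0.4, -0.5]
wrist_force: [-0.5, 2.0, -0.8]
tcp_pos: [0.6014, 0.1241, 0.0156]
wrist_force: [-0.4, 3.7, -0.0]
```

```bash

python3 -m pendant '[[[0.005,0,0,0],[0.005,0,0,0]]]' |grep -E "tcp|wrist"
```

```text
tcp_pos: [0.6014, 0.1237, 0.0156]
wrist_force: [-1.0, 5.3, 0.7]
```

```bash

python3 -m pendant '[[[0.005,0,0,0],[0.005,0,0,0]]]' |grep -E "tcp|wrist"
```

```text
tcp_pos: [0.6013, 0.1234, 0.0156]
wrist_force: [-1.2, 6.4, -0.1]
```

The housing is firmly seated at 6.4 N, so I stop there, back off and lift.

```bash
python3 bar.py | sed -n 4,6p
python3 -m pendant '[[[-0.02,0,0,0],[-0.1,0,0,0],[-0.25,0,0,0],[-0.25,0,0,0]]]' |grep -E "wrist"
python3 -m pendant '[[[0,0,-0.4,0],[0,0,-0.8,0],[0,0,-1,0]]]' |grep -E "wrist"
python3 -m pendant '[[[-0.4,0,-0.2,0],[-0.8,0,-0.5,0],[-1,0,-0.5,0],[-1,0,-0.5,0]]]' |grep -E "tcp|wrist"
python3 bar.py | sed -n 4,6p
python3 - <<'E'
from h import *
import cv2
A=optics.capture("top")[145:230,230:330,::-1]; B=optics.capture("scene")[160:250,235:345,::-1]
f=lambda i,a:cv2.convertScaleAbs(cv2.resize(i,(400,int(400*i.shape[0]/i.shape[1])),interpolation=cv2.INTER_CUBIC),alpha=a)
A=f(A,1.8);B=f(B,1.8);h=min(len(A),len(B));cv2.imwrite("pics/fin.png",np.hstack([A[:h],B[:h]]))
E
```

```text
[[ 0.0812 -0.0012]
 [ 0.0678 -0.0005]
 [ 0.0544 -0.0013]]
wrist_force: [-0.2, 0.2, 0.6]
wrist_force: [0.0, 0.4, -0.2]
tcp_pos: [0.6075, 0.2505, 0.166]
wrist_force: [-0.3, -0.9, -0.0]
[[ 0.0812 -0.001 ]
 [ 0.0678 -0.0005]
 [ 0.0544 -0.0013]]
```

View pics/fin.png

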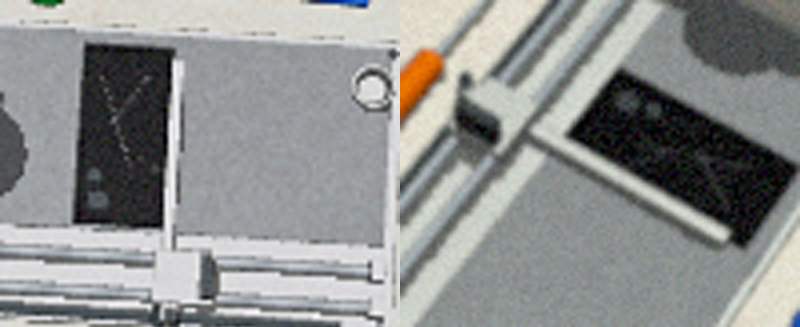

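The housing lies flush along the bar in both views. The bar reads 0.8 mm lower than before, so I check the carriage itself by patch registration against the picture from just after the click.

```bash
python3 - <<'E'
from h import *
import cv2
a=cv2.cvtColor(cv2.imread("pics/s3full.png"),cv2.COLOR_BGR2GRAY);
b=np.mean([cv2.cvtColor(optics.capture("scene"),cv2.COLOR_RGB2GRAY) for _ in range(4)],0)
k=6
def m(r0,r1,c0,c1):
    U=lambda i:cv2.resize(i.astype(np.float32),None,fx=k,fy=k,interpolation=cv2.INTER_CUBIC)
    s=cv2.matchTemplate(U(b[r0-6:r1+6,c0-6:c1+6]),U(a[r0:r1,c0:c1]),cv2.TM_CCOEFF_NORMED);_,q,_,l=cv2.minMaxLoc(s);return (l[0]/k-6,l[1]/k-6,round(q,3))
print("carriage",m(178,202,246,273),"bar end",m(214,230,300,328),"ref cup",m(262,290,270,296),"ref driver",m(170,205,220,248))
p=lambda y:(lambda c:(lambda q:q[:2]/q[2])(c["camera_matrix"]@(c["camera_from_world"]@np.r_[JO+J@[-.085,y],.05,1])[:3]))(optics.get_calibration("scene"))
print("px per 10mm of +y",p(.01)-p(0)); print(sense()["time_s"])
E
```

```text
carriage (-0.16666666666666696, 0.16666666666666696, 0.995) bar end (-1.166666666666667, -0.16666666666666696, 0.561) ref cup (0.0, 0.0, 0.994) ref driver (0.0, 0.0, 0.997)
px per 10mm of +y [ 2.25729534 -2.77442767]
15.2
```

The carriage shifted about 0.6 mm, which is play within the notch. The cup and the screwdriver haven't moved, so I hand in.

```bash
python3 -c "
from station import r
print(r.finish_job())"
```

```text
the job is handed in; nothing more can be done
None
```

I handed the job in at about 15 s: the stop looks clicked into its notch (the cameras and the dip in push force agree), and the housing is flush against the cross bar, pushed with at most 6.4 N.

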